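# Load the sample jar and snap the chamber lid shut

### The arm

A 7-joint arm with a two-finger parallel gripper is mounted at the origin on the work surface. World frame = base frame: x ahead of the robot, y to its left, z up, the work surface at z = 0. Lengths are in m, angles in rad, forces in N, time in s.
With the tool pointing down it reaches from about 0.425 to 0.95 m from the base axis. Payload 4.7 kg.
Tool frame: the origin (TCP) lies midway between the tips of the shut fingers; the grasp point (between the pads) lies 19 mm behind it (bot.hold_point_z is the distance from the TCP to the grasp point, in m); z points along the fingers, y is the line along which they close (so a half turn about z gives the same grasp; the last joint's range is limited). The gripper opens to 87 mm and grips with 3 to 60 N. Pads are 19 mm wide; open, the fingers measure 117 mm over their backs; the gripper's body (75 mm by 190 mm) begins 51 mm behind the grasp point.
Start: joints at [1.314, 0.469, -0.049, 1.532, 0.024, 1.141, -0.082], TCP at [0.152, -0.658, 0.223] pointing down, gripper open.
Joint ranges: [-2.59, 2.59], [-0.33, 1.99], [-1.39, 1.29], [0.1, 2.45], [-1.04, 4.18], [0.21, 1.99], [-2.66, 2.66]. Speed limits (rad/s): [2.57, 2.57, 3.14, 3.14, 3.14, 3.14, 3.14].

### API

Orientations are given as a unit quaternion [w, x, y, z].
In Python, from rig import bot, optics, order gives the robot as it stands.
- The arm moves only by the tool carry_out, never from a script. Its argument "commands" is a list of rows, each an object with "slide": the shift along the world's x, y, z in m, a list of three; "turn": the turn, a rotation vector about the world's x, y, z in degrees, a list of three. A call has 1 to 10 rows; each row shifts and turns the commanded pose from where the row before left it; what a row does not reach is not made up. A row lasts 1/8 s, in which the tool goes at most 62.5 mm and 10.7 degrees, less where a joint would pass 70% of its speed; a pose out of reach is approached as far as the arm can. A call is refused whole if a number of a shift passes 0.0625 or a number of a turn 10.7, either way. A call with a gripper value outside its range is refused whole. "jaw" is the finger opening in m, from 0 to 0.087, set as the call begins (left out, the last holds). The fingers move at their own pace and stop on an object; "grip_force" is the grip in N (left out, the last holds). Time passes only in rows, so rows that do not move let the fingers close. It gives the time, the measured TCP pose, the force, the opening and the grip force at its end, in the units of the state.
- bot.state(): the state, without advancing time (a new reading comes with each control period).
- optics.capture(name): name is "scene" or "side" or "wrist"; returns (picture, depth): 480x640x3 uint8, blue, green, red; 480x640 float32, m along the optical axis (not along the pixel's ray), 0 where there is no reading.
- optics.camera_params(name): a dict with "mtx" (3x3 intrinsics, pixels), "view" (4x4, takes a point from world to camera coordinates). Camera axes: x right, y up, looking along -z (the intrinsics and any distortion apply to the point x, -y, -z); pixel columns grow to the right and rows downward; lengths in m; the calibration is good to about 2 mm. A picture is of the moment at which its call begins: read the wrist's pose just before it. camera_params takes no time and is no camera call; for the wrist camera it gives the pose at the moment of the call.
- order.job_done(): hands the job in; it is judged then, once.
The state is a dict: "t": time; "q": joint angles; "joint_velocities": joint speeds; "tau": joint torques, N m; "eef_pos": TCP position; "tool_rot": TCP orientation; "force": force on the tool from outside, world axes, zero at the start; "torque": the same for the moment, N m; "width": finger opening in m; "grip_force": force on a finger pad.
Only numpy, scipy, OpenCV 4.12 (cv2) and the standard library are available. Lean on these libraries where they do the work, as an engineer would, in place of code of your own. Each camera call takes 0.05 s, during which the arm holds its last target. There are 200 camera calls.

### The job

Stand the short sample jar upright in the open steel chamber, then close the chamber: hook the lid's tongue under the bar at the chamber's far end and press the other end of the lid down until the spring catch snaps over it and the lid lies flush. Leave the tall jar and everything else on the bench where they are.

Things in the scene. Friction and masses are not known exactly. Their poses are not given: they have to be found in the camera images.
- chamber: Sample chamber: open steel box fixed to the bench, 180 x 132 mm outside, 100 mm high, walls 6 mm, inner floor 6 mm above the bench, mouth 168 x 120 mm. Origin: centre of its underside; x runs along it from the catch end (-x, towards the robot) to the keeper bar end (+x), z up. The shut lid's origin lies at (0, 0, 92 mm) in this frame, axes parallel.
- keeper (a point): Middle of the round steel keeper bar (10 mm thick, along the chamber's y) outside the far wall, at (100, 0, 114 mm) in the chamber's frame: its underside is 9 mm above the rim, its middle 10 mm beyond the wall's outer face. 80 mm free between its two posts. Behind the wall below the bar is open air, so a lid tilted tongue end down (about 15 degrees) goes under it.
- catch (a joint): Spring catch at the near end: upright steel plate 44 mm wide with a slanting nose, hinged 50 mm above the bench. 0 rad at rest, positive away from the chamber (to 0.35); springs back to 0. The lid's edge coming down meets the nose 16 mm above its shut height and pushes the catch out about 0.1 rad. Passing takes 10 to 15 N pressed near that end of the lid, twice that at the grip.
- catch_nose (a point): Lower inner edge of the catch's nose, at (-90.5, 0, 107.5 mm) in the chamber's frame when at rest, 1.5 mm above the shut lid. The catch's top is 128 mm above the bench.
- lid: Loose lid, 0.2 to 0.45 kg, lying right side up: aluminium plate 6 mm thick (z = 8 to 14 mm), 132 mm wide, x = -96 to +88 mm, and a tongue 70 mm wide on to x = +110 mm. Under it a plastic plug (x = -80 to +82.5 mm, 114 mm wide, 8 mm deep) drops into the chamber's mouth. Origin: under the grip's middle, level with the plug's underside; x points to the tongue, z up.
- lid_grip (a point): Grip point on the lid's black upright grip at (0, 0, 39 mm) in the lid's frame. The grip is a slab 14 mm thick (along the lid's x), 70 mm long (along y), from z = 14 to 50 mm over the middle of the lid.
- lid_tongue (a point): Middle of the upper edge of the tongue's end, at (110, 0, 14 mm) in the lid's frame.
- lid_front (a point): Middle of the upper edge of the lid's other end, the one that goes under the catch, at (-96, 0, 14 mm) in the lid's frame.
- jar: Short sample jar to load: amber glass with a white cap, 56 mm diameter, 76 mm high, about 0.18 kg, standing on the bench. Origin: centre of its underside, z up. It fits under the lid standing anywhere in the chamber.
- tall_jar: The other jar, alike but 108 mm high (too tall for the chamber), to be left alone. Origin: centre of its underside. The two jars may stand in either place.
- reagent_a: White reagent bottle with red cap, 72 mm diameter, 170 mm high, bystander. Origin: centre of its underside.
- reagent_b: White reagent bottle with white cap, 72 mm diameter, 160 mm high, bystander. Origin: centre of its underside.
- beaker: Empty glass beaker, 80 mm diameter, 90 mm high, bystander. Origin: centre of its underside.
- spatula: Flat steel spatula with a wooden handle, 190 mm long, lying on the bench, bystander.
- marker: Black marker pen, 130 mm long, lying on the bench, bystander.

How it is judged:
By the outcome, as a careful person would: the job done as asked, in the order asked, and still so for the second after the job is handed in, with the robot touching nothing.
It also fails if it takes over 61 s, if anything falls off the work surface, if the arm or the gripper's body presses on something with over 40 N, if the wrist force passes 120 N, or if a joint passes its speed limit or range.

## Working session

There is one attempt and no reset: what is moved stays moved. The work goes in short steps, Python scripts to look and compute and a tool call to move; the robot and the scene stay as the last step left them, time stands still between calls to the robot, and variables do not carry over. Pictures are saved under pics/ and viewed, at most 10 in all, crops included, and the job is handed in when it is done.

Besides the shell and the picture viewer there is one more tool, called after "Call:" as name(argument=value, ...), one argument or row to a line, values as JSON. carry_out: Moves the arm, as the interface text tells. Its arguments: {"type":"object","properties":{"commands":{"type":"array","items":{"type":"object","properties":{"slide":{"type":"array","items":{"type":"number"}},"turn":{"type":"array","items":{"type":"number"}}}}},"jaw":{"type":"number"},"grip_force":{"type":"number"}},"required":["commands"]}

```bash
mkdir -p pics; ls
cat > h.py <<'E'
import numpy as np, cv2
from rig import bot, optics, order
def cap(n):
    p=optics.camera_params(n); im,d=optics.capture(n); return im,d,p
def pts(d,p):
    K=np.array(p["mtx"]);V=np.linalg.inv(np.array(p["view"]))
    v,u=np.mgrid[:480,:640]
    X=(u-K[0,2])/K[0,0]*d;Y=(v-K[1,2])/K[1,1]*d
    P=np.stack([X,-Y,-d,np.ones_like(d)],-1)@V.T
    return P[...,:3]
def ray(p,u,v,z):
    K=np.array(p["mtx"]);V=np.linalg.inv(np.array(p["view"]))
    r=V[:3,:3]@np.array([(u-K[0,2])/K[0,0],-(v-K[1,2])/K[1,1],-1]);o=V[:3,3]
    return o+r*(z-o[2])/r[2]
def proj(p,X):
    K=np.array(p["mtx"]);V=np.array(p["view"]);c=V[:3,:3]@np.array(X)+V[:3,3]
    return K[0,0]*c[0]/-c[2]+K[0,2],K[1,1]*-c[1]/-c[2]+K[1,2]
E
python3 - <<'E'
from h import *
print(bot.state())
for n in("scene","side"):
    im,d,p=cap(n);print(n,{k:np.round(v,3).tolist() if not isinstance(v,str) else v for k,v in p.items()},(d>0).mean());cv2.imwrite(f"pics/{n}0.png",im);np.savez(f"{n}0.npz",im=im,d=d,mtx=p["mtx"],view=p["view"])
E
```

```text
pics
{'t': 0.0, 'q': array([ 1.31408343,  0.46947508, -0.04856064,  1.53367631,  0.02418091,
        1.14098652, -0.08232497]), 'joint_velocities': array([ 1.05663324e-03,  1.53578738e-03, -2.13084695e-05,  4.53197543e-04,
        1.13948356e-03, -3.46786808e-04, -9.91531918e-04]), 'tau': array([-4.09073627e-04, -5.07980597e+01, -8.09778878e-02, -2.36158490e+01,
       -6.13615802e-02,  3.78984539e-02,  1.85958224e-04]), 'eef_pos': array([ 0.15228207, -0.65699514,  0.22148413]), 'tool_rot': array([-9.60530864e-04,  9.93518658e-01,  1.13664935e-01, -1.90202362e-04]), 'force': array([ 0.44704803,  0.48015919, -0.50285225]), 'torque': array([-0.00208609, -0.00790974, -0.03435502]), 'grip_force': 0.0, 'width': 0.08705396804887967}
scene {'mtx': [[602.811, 0.0, 312.141], [0.0, 602.811, 230.667], [0.0, 0.0, 1.0]], 'view': [[-0.634, 0.773, -0.006, 0.354], [-0.427, -0.344, 0.836, 0.161], [0.644, 0.533, 0.548, -2.136], [0.0, 0.0, 0.0, 1.0]]} 0.9945930989583334
side {'mtx': [[554.894, 0.0, 310.315], [0.0, 554.894, 234.762], [0.0, 0.0, 1.0]], 'view': [[-0.974, -0.228, -0.007, 0.541], [0.147, -0.649, 0.747, -0.132], [-0.175, 0.726, 0.665, -1.459], [0.0, 0.0, 0.0, 1.0]]} 0.9959537760416667
```

View pics/scene0.png

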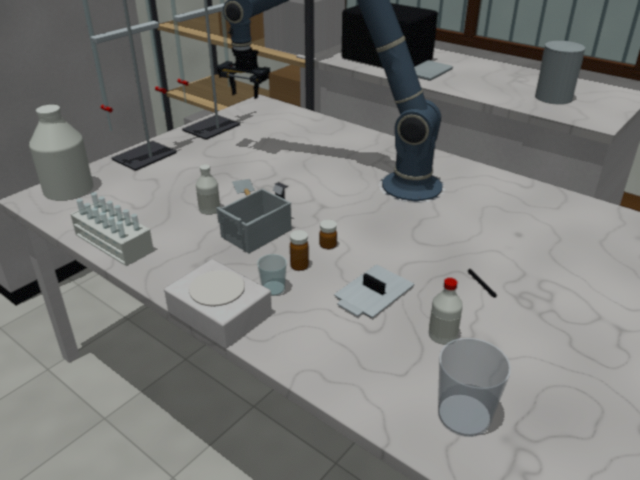

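View pics/side0.png

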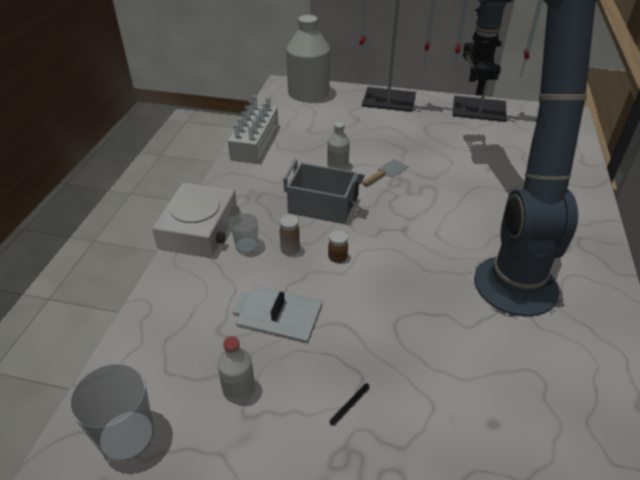

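The scene view shows the short jar at (328,235), the tall jar at (299,250), the chamber at (255,220) and the lid at (375,290) with its grip at (374,283). In the side view the short jar is at (338,247), the chamber at (322,192) and the lid at (280,314).

```bash
cat > m.py <<'E'
from h import *
for n in("scene","side"):
    z=np.load(n+"0.npz");im,d=z["im"],z["d"];p={"mtx":z["mtx"],"view":z["view"]}
    P=pts(d,p);hsv=cv2.cvtColor(im,cv2.COLOR_BGR2HSV)
    def roi(c,r): 
        m=np.zeros((480,640),bool);m[c[1]-r[1]:c[1]+r[1],c[0]-r[0]:c[0]+r[0]]=1;return m
    R={"scene":dict(jar=((328,234),(14,16)),tall=((299,250),(14,22)),ch=((256,220),(50,40)),lid=((375,291),(48,35))),
       "side":dict(jar=((338,246),(14,18)),tall=((289,235),(14,24)),ch=((322,192),(52,40)),lid=((278,314),(50,36)))}[n]
    for k in("jar","tall"):
        m=roi(*R[k]); A=P[m]; A=A[A[:,2]>.02]; h=np.percentile(A[:,2],97)
        T=A[A[:,2]>h-.004]; c,r=cv2.minEnclosingCircle(T[:,:2].astype(np.float32))
        print(n,k,"h",h.round(4),"top c",np.round(c,4),round(r,4),len(T))
    m=roi(*R["ch"]);A=P[m];T=A[(A[:,2]>.092)&(A[:,2]<.106)]
    print(n,"chamber",cv2.minAreaRect(T[:,:2].astype(np.float32)),np.median(T[:,2]),len(T))
    H=A[A[:,2]>.109];print(" high pts",H[np.argsort(-H[:,2])][:40:4].round(3).tolist())
    m=roi(*R["lid"]);A=P[m];T=A[(A[:,2]>.007)&(A[:,2]<.02)]
    print(n,"lid",cv2.minAreaRect(T[:,:2].astype(np.float32)),np.median(T[:,2]),len(T))
    g=m&(hsv[...,2]<45);G=P[g];G=G[G[:,2]>.025];print(" grip",cv2.minAreaRect(G[:,:2].astype(np.float32)),np.percentile(G[:,2],[50,98]),len(G),G[:,:2].mean(0))
    T2=G[G[:,2]>.04];print("  top",cv2.minAreaRect(T2[:,:2].astype(np.float32)),len(T2))
E
python3 m.py
python3 - <<'E'
import cv2,numpy as np
a=cv2.imread("pics/scene0.png");b=cv2.imread("pics/side0.png")
f=lambda i,x,y:cv2.resize(i[y:y+100,x:x+130],(520,400)[:2],interpolation=cv2.INTER_CUBIC)
o=np.hstack([cv2.resize(a[170:320,210:410],None,fx=2,fy=2),cv2.resize(b[150:300,230:430],None,fx=2,fy=2)])
o2=np.hstack([cv2.resize(a[255:325,320:420],None,fx=4,fy=4),cv2.resize(b[280:350,230:330],None,fx=4,fy=4)])
cv2.imwrite("pics/crop0.png",np.vstack([o,o2]))
E
```

```text
scene jar h 0.08 top c [1.071  0.4485] 0.7628 67
scene tall h 0.1102 top c [1.134  0.4497] 0.7136 112
scene chamber ((0.5895326137542725, -0.18733787536621094), (0.4687436521053314, 0.2268659621477127), 59.53622817993164) 0.09808397711387051 685
 high pts [[1.67, 0.921, 1.038], [1.67, 0.921, 1.038], [1.67, 0.921, 1.038], [1.67, 0.921, 1.038], [1.67, 0.921, 1.038], [1.67, 0.921, 1.038], [0.468, -0.181, 0.133], [0.455, -0.222, 0.131], [0.456, -0.204, 0.131], [0.449, -0.197, 0.13]]
scene lid ((0.5775114297866821, 0.22539851069450378), (0.2526208460330963, 0.2198280245065689), 22.36392593383789) 0.013631554381281719 2049
 grip ((1.1129965782165527, 0.5849570631980896), (1.299407958984375, 0.05388963222503662), 33.47685241699219) [0.04059648 0.05258634] 182 [0.59490693 0.24116479]
  top ((1.1129965782165527, 0.5849570631980896), (1.299407958984375, 0.05388963222503662), 33.47685241699219) 94
side jar h 0.0789 top c [0.3845 0.5339] 0.571 116
side tall h 0.1111 top c [0.459  0.5381] 0.5839 136
side chamber ((0.5737818479537964, -0.12988531589508057), (0.31494730710983276, 0.21153677999973297), 84.81088256835938) 0.09879221383724629 648
 high pts [[0.291, 1.097, 1.073], [0.291, 1.097, 1.073], [0.291, 1.097, 1.073], [0.291, 1.097, 1.073], [0.291, 1.097, 1.073], [0.291, 1.097, 1.073], [0.291, 1.097, 1.073], [0.291, 1.097, 1.073], [0.291, 1.097, 1.073], [0.449, -0.201, 0.133]]
side lid ((0.5883880853652954, 0.21695534884929657), (0.17567406594753265, 0.20812030136585236), 85.76544189453125) 0.014041524024845042 3045
 grip ((0.5816044807434082, 0.23962266743183136), (0.06715511530637741, 0.012901203706860542), 86.8955078125) [0.04745055 0.05442732] 173 [0.5798501  0.24376287]
  top ((0.5816583037376404, 0.23961898684501648), (0.06715039163827896, 0.012809534557163715), 86.84336853027344) 122
```

View pics/crop0.png

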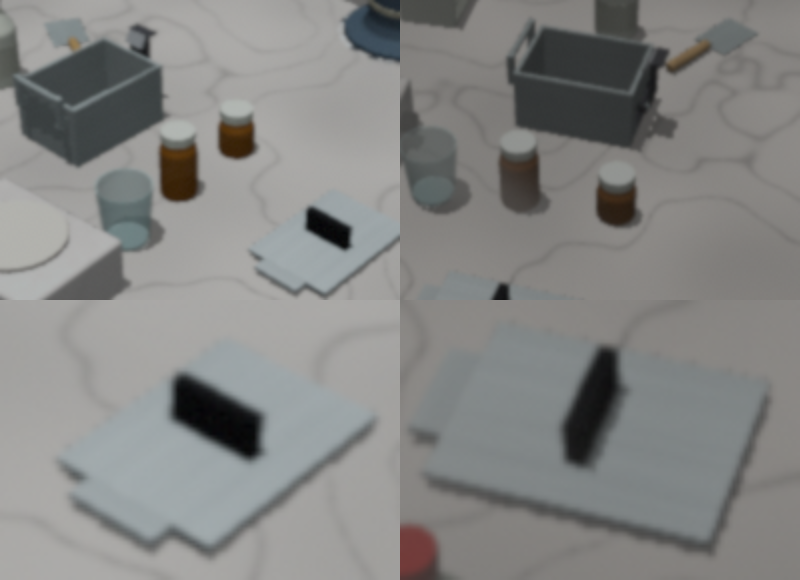

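Both crops show clear outlines: the chamber's catch is at its robot-side end and the keeper bar at the far end. The lid's tongue points away from the robot. I'll tighten the filters.

```bash
cat > m2.py <<'E'
from h import *
f32=lambda a:np.ascontiguousarray(a[:,:2],np.float32)
def near(P,c,r,lo,hi): 
    A=P[P[...,2]>-1].reshape(-1,3);return A[(np.hypot(A[:,0]-c[0],A[:,1]-c[1])<r)&(A[:,2]>lo)&(A[:,2]<hi)]
def lidpose(P,c):
    T=near(P,c,.14,.009,.018)
    return T
if __name__=="__main__":
  for n in("scene","side"):
    z=np.load(n+"0.npz");im,d=z["im"],z["d"];p={"mtx":z["mtx"],"view":z["view"]}
    P=pts(d,p);P[d<=.3]=-9
    if n=="scene": print([ (k,P[v,u].round(3)) for k,u,v in(("jar",328,226),("tall",299,238),("lid",375,283),("ch",250,210))])
    cj=ray(p,*((328,226) if n=="scene" else (338,238)),.076)
    ct=ray(p,*((299,237) if n=="scene" else (289,222)),.108)
    for k,c,h in(("jar",cj,.076),("tall",ct,.108)):
        T=near(P,c,.045,h-.006,h+.008);print(n,k,"z",np.median(T[:,2]).round(4),"c",np.round(cv2.minAreaRect(f32(T))[0],4),np.round(cv2.minEnclosingCircle(f32(T))[0],4),round(cv2.minEnclosingCircle(f32(T))[1],4),"ray",c.round(3))
    T=near(P,(.54,-.2),.16,.094,.105)
    print(n,"chamber",cv2.minAreaRect(f32(T)),np.median(T[:,2]),len(T))
    H=near(P,(.54,-.2),.2,.11,.14)
    for nm,s in(("catch",H[:,0]<.5),("keeper",H[:,0]>.58)):
        if s.sum()>3:print(" ",nm,cv2.minAreaRect(f32(H[s])),H[s].mean(0).round(4),s.sum())
    T=near(P,(.582,.24),.09,.008,.02);print(n,"lid z",np.median(T[:,2]))
    T=near(P,(.582,.24),.135,.009,.02)
    print(" lid",cv2.minAreaRect(f32(T)))
    g=near(P,(.582,.24),.045,.044,.06);print(" grip",cv2.minAreaRect(f32(g)),np.median(g[:,2]))
E
python3 m2.py
```

```text
[('jar', array([0.485, 0.002, 0.072])), ('tall', array([0.626, 0.009, 0.106])), ('lid', array([0.59 , 0.243, 0.042])), ('ch', array([ 0.533, -0.276,  0.045]))]
scene jar z 0.0755 c [ 0.481  -0.0017] [ 0.4818 -0.0005] 0.0269 ray [0.49  0.005 0.076]
scene tall z 0.1073 c [6.158e-01 2.000e-04] [ 0.6166 -0.0007] 0.0278 ray [0.624 0.008 0.108]
scene chamber ((0.5667711496353149, -0.2143823504447937), (0.1464529186487198, 0.21801741421222687), 85.29753112792969) 0.09843140034801334 435
  catch ((0.4644573926925659, -0.20741106569766998), (0.05370881035923958, 0.035122957080602646), 86.52362060546875) [ 0.4654 -0.205   0.1228] 118
  keeper ((0.6556223034858704, -0.14306557178497314), (0.03928446024656296, 0.2644844949245453), 10.51292610168457) [ 0.67   -0.2161  0.1169] 104
scene lid z 0.013774306451535878
 lid ((0.5898694396018982, 0.23476994037628174), (0.1374923586845398, 0.213441863656044), 86.17582702636719)
 grip ((0.5839934945106506, 0.23817110061645508), (0.06946421414613724, 0.020068874582648277), 84.56065368652344) 0.04890734074011427
side jar z 0.0753 c [ 0.4774 -0.002 ] [ 0.4799 -0.0024] 0.0288 ray [0.477 0.005 0.076]
side tall z 0.1078 c [ 6.148e-01 -1.000e-04] [ 0.6124 -0.0008] 0.0284 ray [0.612 0.006 0.108]
side chamber ((0.5660862326622009, -0.2146243005990982), (0.14477191865444183, 0.21153677999973297), 84.81088256835938) 0.09915439892776357 489
  catch ((0.46291863918304443, -0.20752833783626556), (0.04768458008766174, 0.03229343891143799), 83.91181182861328) [ 0.4611 -0.2042  0.1249] 103
  keeper ((0.654376208782196, -0.14456725120544434), (0.03548438847064972, 0.26804181933403015), 10.646477699279785) [ 0.6669 -0.2149  0.1172] 90
side lid z 0.014056403665433148
 lid ((0.5894671082496643, 0.23138833045959473), (0.14547424018383026, 0.20788274705410004), 86.31224822998047)
 grip ((0.5826708078384399, 0.23707300424575806), (0.07212313264608383, 0.01511184312403202), 86.84336853027344) 0.049737896845722274
```

Call:
carry_out(
  commands=[
    {"slide": [0.035, 0.046, 0.02], "turn": [0, 0, -1.7]},
    {"slide": [0.035, 0.046, 0.02], "turn": [0, 0, -1.7]},
    {"slide": [0.035, 0.046, 0.02], "turn": [0, 0, -1.7]},
    {"slide": [0.035, 0.046, 0.02], "turn": [0, 0, -1.7]},
    {"slide": [0.035, 0.046, 0.02], "turn": [0, 0, -1.7]},
    {"slide": [0.035, 0.046, 0.02], "turn": [0, 0, -1.7]},
    {"slide": [0.035, 0.046, 0.02], "turn": [0, 0, -1.7]},
    {"slide": [0.035, 0.046, 0.02], "turn": [0, 0, -1.7]},
    {"slide": [0.035, 0.046, 0.02], "turn": [0, 0, -1.7]},
    {"slide": [0.035, 0.046, 0], "turn": [0, 0, -1.7]},
  ],
)

```text
t: 1.35
eef_pos: [0.5039, -0.1961, 0.4042]
tool_rot: [0.001, 0.999, -0.035, 0.002]
force: [1.8, -0.4, 1.1]
width: 0.0871
grip_force: 0.0
```

Call:
carry_out(
  commands=[
    {"slide": [0, 0, 0]},
    {"slide": [0, 0, 0]},
  ],
)

```text
schema error: expected keys slide, turn
```

Run:
```python
from h import *
im,d,p=cap("wrist");cv2.imwrite("pics/w1.png",im);np.savez("w1.npz",im=im,d=d,mtx=p["mtx"],view=p["view"])
s=bot.state();print(s["eef_pos"],s["tool_rot"],s["q"]);print(np.linalg.inv(p["view"]).round(3))
```

```text
[ 0.50806579 -0.18680718  0.4030545 ] [-0.00284718  0.99958114 -0.02870903  0.00228694] [ 0.58599993  0.16116643 -0.35946695  1.56190903  0.05051515  1.42549812
 -1.40455775]
[[-0.07   0.963  0.261  0.576]
 [-0.998 -0.068 -0.018 -0.202]
 [ 0.001 -0.261  0.965  0.566]
 [ 0.     0.     0.     1.   ]]
```

View pics/w1.png

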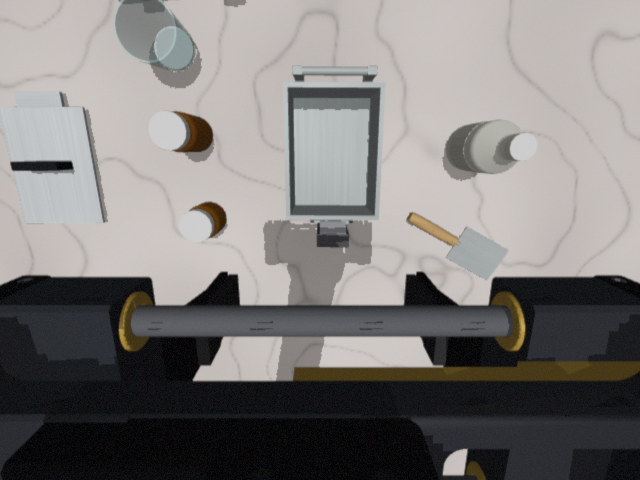

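The wrist view shows the chamber rim between (284,84) and (384,220), the short jar's cap at (197,225), the tall jar's cap at (170,131) and the lid at (52,165).

```bash
cat > m3.py <<'E'
from m2 import *
im,d,p=cap("wrist");P=pts(d,p);P[(d<=.2)]=-9
print(bot.state()["eef_pos"])
T=near(P,(.56,-.21),.15,.095,.105);R=cv2.minAreaRect(f32(T));print("chamber",R,np.median(T[:,2]),len(T))
H=near(P,(.56,-.21),.16,.112,.14)
for nm,s in(("catch",H[:,0]<.52),("keeper",H[:,0]>.6)):print(nm,cv2.minAreaRect(f32(H[s])),H[s].mean(0).round(4),np.percentile(H[s][:,2],95))
hsv=cv2.cvtColor(im,cv2.COLOR_BGR2HSV)
for nm,c,h in(("jar",(.48,-.002),.076),("tall",(.615,0),.108)):
    T=near(P,c,.045,h-.006,h+.008);print(nm,np.median(T[:,2]),cv2.minEnclosingCircle(f32(T)),cv2.minAreaRect(f32(T)))
g=near(P,(.583,.238),.06,.044,.06);print("grip",cv2.minAreaRect(f32(g)),np.median(g[:,2]),len(g))
T=near(P,(.59,.24),.14,.009,.02);T=T[T[:,0]<.66];print("lid",cv2.minAreaRect(f32(T)),np.median(T[:,2]))
# chamber by rays: 2D rim outline via mask of rim-height pixels
m=((np.abs(P[...,2]-.1)<.005)&(np.hypot(P[...,0]-.56,P[...,1]+.21)<.15)).astype(np.uint8)
c=max(cv2.findContours(m,0,2)[0],key=cv2.contourArea);b=cv2.boxPoints(cv2.minAreaRect(c))
print(b.round(1).tolist(),[ray(p,*q,.1)[:2].round(4).tolist() for q in b])
E
python3 m3.py
```

```text
[ 0.50580381 -0.18992193  0.40246687]
chamber ((0.5656395554542542, -0.21681465208530426), (0.13221372663974762, 0.20145092904567719), 85.9297866821289) 0.09911290659039007 2234
catch ((0.46163642406463623, -0.20897521078586578), (0.04254193603992462, 0.0308330450206995), 86.60987091064453) [ 0.4622 -0.2089  0.1245] 0.128326135454916
keeper ((0.6685851216316223, -0.224849134683609), (0.10300201177597046, 0.010259481146931648), 85.63349914550781) [ 0.6681 -0.2247  0.1173] 0.11937534872792993
jar 0.07518443399612054 ((0.478051096200943, -0.004402334801852703), 0.025106489658355713) ((0.47836071252822876, -0.0044419411569833755), (0.048537105321884155, 0.0486813485622406), 80.0651626586914)
tall 0.10724567128677759 ((0.6143101453781128, -0.0019685968291014433), 0.025199593976140022) ((0.614499568939209, -0.0020221173763275146), (0.04947372525930405, 0.04750386252999306), 86.71593475341797)
grip ((0.5827912092208862, 0.23362664878368378), (0.07101517170667648, 0.013529819436371326), 86.75215911865234) 0.04916235321068041 462
lid ((0.5753923058509827, 0.2348211109638214), (0.13435141742229462, 0.176599383354187), 86.2322769165039) 0.013339666761262192
[[290.5, 221.3000030517578], [293.0, 83.9000015258789], [395.20001220703125, 85.80000305175781], [392.70001220703125, 223.10000610351562]] [[0.4848, -0.14], [0.6637, -0.1577], [0.6539, -0.2883], [0.4741, -0.2848]]
```

Call:
carry_out(
  commands=[
    {"slide": [-0.0048, 0.0386, -0.05], "turn": [0, 0, 0]},
    {"slide": [-0.0048, 0.0386, -0.05], "turn": [0, 0, 0]},
    {"slide": [-0.0048, 0.0386, -0.05], "turn": [0, 0, 0]},
    {"slide": [-0.0048, 0.0386, -0.05], "turn": [0, 0, 0]},
    {"slide": [-0.0048, 0.0386, -0.05], "turn": [0, 0, 0]},
    {"slide": [0, 0, 0], "turn": [0, 0, 0]},
    {"slide": [0, 0, 0], "turn": [0, 0, 0]},
    {"slide": [0, 0, 0], "turn": [0, 0, 0]},
  ],
)

```text
t: 2.45
eef_pos: [0.4799, -0.0085, 0.1571]
tool_rot: [0.0, 0.999, -0.036, 0.001]
force: [0.2, -0.2, -0.3]
width: 0.0869
grip_force: 0.0
```

Run:
```python
from m2 import *
im,d,p=cap("wrist");cv2.imwrite("pics/w2.png",im);P=pts(d,p);P[d<=.1]=-9
s=bot.state();print(s["eef_pos"],s["tool_rot"],s["q"],s["force"])
for nm,c,h in(("jar",(.48,-.002),.076),("tall",(.615,0),.108)):
    T=near(P,c,.04,h-.006,h+.008)
    if len(T)>9:print(nm,np.median(T[:,2]),cv2.minEnclosingCircle(f32(T)),cv2.minAreaRect(f32(T)))
g=near(P,(.583,.235),.06,.044,.06)
if len(g)>9:print(cv2.minAreaRect(f32(g)))
```

```text
[ 0.47984712 -0.00840972  0.15705881] [ 2.72008761e-04  9.99364081e-01 -3.56335986e-02  1.26743782e-03] [ 0.33435059  0.26348606 -0.47262071  2.03654151  0.15658948  0.87296389
 -1.86707342] [ 0.5125425  -0.15068337  0.72988401]
jar 0.07518296781231426 ((0.47820353507995605, -0.003943798132240772), 0.024993330240249634) ((0.47830930352211, -0.00416143424808979), (0.04879594221711159, 0.04899056628346443), 1.0332376956939697)
tall 0.10724484456240024 ((0.6140584349632263, -0.0019774059765040874), 0.02499028481543064) ((0.6110483407974243, -0.0020171664655208588), (0.04931697994470596, 0.04338239133358002), 86.85511779785156)
((0.5815686583518982, 0.21672064065933228), (0.03635688126087189, 0.013491742312908173), 86.00293731689453)
```

View pics/w2.png

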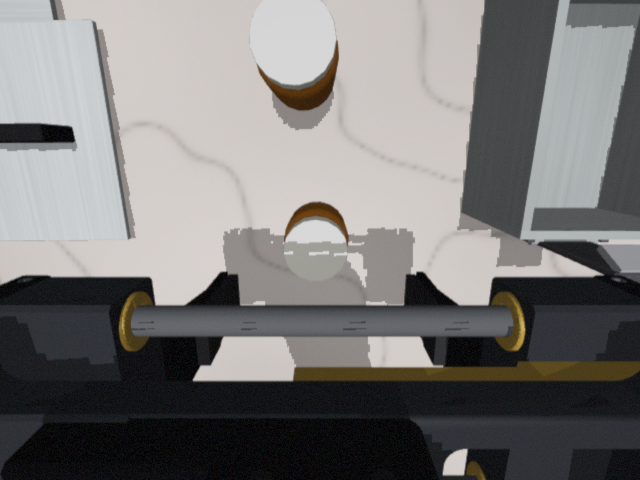

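The short jar's cap sits at (316,248), midway between the fingers. Next I descend and grip it.

Call:
carry_out(
  commands=[
    {"slide": [-0.0015, 0.0045, -0.025], "turn": [0, 0, 0]},
    {"slide": [0, 0, -0.04], "turn": [0, 0, 0]},
    {"slide": [0, 0, -0.035], "turn": [0, 0, 0]},
    {"slide": [0, 0, -0.025], "turn": [0, 0, 0]},
    {"slide": [0, 0, 0], "turn": [0, 0, 0]},
    {"slide": [0, 0, 0], "turn": [0, 0, 0]},
  ],
)

```text
t: 3.25
eef_pos: [0.4786, -0.003, 0.0321]
tool_rot: [0.0, 0.999, -0.035, 0.001]
force: [-0.1, 0.1, -0.6]
width: 0.0872
grip_force: 0.0
```

Call:
carry_out(
  commands=[
    {"slide": [0, 0, 0], "turn": [0, 0, 0]},
    {"slide": [0, 0, 0], "turn": [0, 0, 0]},
    {"slide": [0, 0, 0], "turn": [0, 0, 0]},
    {"slide": [0, 0, 0], "turn": [0, 0, 0]},
    {"slide": [0, 0, 0], "turn": [0, 0, 0]},
    {"slide": [0, 0, 0], "turn": [0, 0, 0]},
  ],
  jaw=0.045,
  grip_force=20,
)

```text
t: 4.0
eef_pos: [0.4774, -0.0028, 0.0311]
tool_rot: [0.0, 0.999, -0.035, 0.0]
force: [-1.0, -0.6, 3.2]
width: 0.0554
grip_force: 20.0
```

Call:
carry_out(
  commands=[
    {"slide": [0, 0, 0.04], "turn": [0, 0, 0]},
    {"slide": [0, 0, 0.06], "turn": [0, 0, 0]},
    {"slide": [0, 0, 0.06], "turn": [0, 0, 0]},
    {"slide": [0.018, -0.043, 0.01], "turn": [0, 0, 0]},
    {"slide": [0.018, -0.043, 0], "turn": [0, 0, 0]},
    {"slide": [0.018, -0.043, 0], "turn": [0, 0, 0]},
    {"slide": [0.018, -0.043, 0], "turn": [0, 0, 0]},
    {"slide": [0.019, -0.042, 0], "turn": [0, 0, 0]},
    {"slide": [0, 0, 0], "turn": [0, 0, 0]},
    {"slide": [0, 0, 0], "turn": [0, 0, 0]},
  ],
)

```text
t: 5.25
eef_pos: [0.5678, -0.2156, 0.2]
tool_rot: [-0.001, 0.999, -0.034, -0.001]
force: [-0.4, 0.1, -0.4]
width: 0.055
grip_force: 20.0
```

```bash
cat > m4.py <<'E'
from m2 import *
im,d,p=cap("wrist");P=pts(d,p);P[d<=.1]=-9
np.savez("w4.npz",im=im,d=d,mtx=p["mtx"],view=p["view"])
s=bot.state();print(s["eef_pos"],s["tool_rot"],s["q"],s["width"],s["force"])
H=near(P,(.669,-.225),.08,.114,.125);H=H[H[:,0]>.655]
if len(H)>5:
    print("keeper",cv2.minAreaRect(f32(H)),len(H))
T=near(P,(.566,-.217),.15,.095,.104)
y=np.radians(-4.4);u=np.array([np.cos(y),np.sin(y)]);v=np.array([-u[1],u[0]])
q=T[:,:2]-[.5688,-.2171];a,b=q@u,q@v
print("rim a",np.percentile(a,[.5,99.5]),"b",np.percentile(b,[.5,99.5]),len(T))
for lo,hi,w in((.045,.08,"left wall"),(-.08,-.045,"right")):
    k=(b>lo)&(b<hi)&(abs(a)<.08)
    if k.sum()>9:print(w,np.percentile(b[k],[2,98]),"slope deg",np.degrees(np.polyfit(a[k],b[k],1)[0]))
k=(abs(b)<.05)&(a>.05)
if k.sum()>9:print("far wall",np.percentile(a[k],[2,98]))
E
python3 m4.py
```

```text
[ 0.5678735  -0.21495998  0.20033917] [-6.15677030e-04  9.99438530e-01 -3.34949310e-02 -5.79670304e-04] [ 0.57905806  0.40714832 -0.3805559   1.70945072  0.16839863  1.05879333
 -1.49409474] 0.05518165091186894 [-2.26807627e-02 -1.08373796e-03 -2.20137938e+00]
keeper ((0.6685202121734619, -0.22458255290985107), (0.10378439724445343, 0.009995916858315468), 85.76887512207031) 2343
rim a [-0.03428141  0.09519116] b [-0.06565208  0.06619359] 4158
left wall [0.06003539 0.06615837] slope deg 0.03328696133378533
right [-0.06561184 -0.05952564] slope deg 0.30393120213985697
far wall [0.08409112 0.09515784]
```

Call:
carry_out(
  commands=[
    {"slide": [0.001, -0.002, -0.04], "turn": [0, 0, 0]},
    {"slide": [0, 0, -0.05], "turn": [0, 0, 0]},
    {"slide": [0, 0, -0.04], "turn": [0, 0, 0]},
    {"slide": [0, 0, -0.02], "turn": [0, 0, 0]},
    {"slide": [0, 0, -0.007], "turn": [0, 0, 0]},
    {"slide": [0, 0, -0.003], "turn": [0, 0, 0]},
    {"slide": [0, 0, 0], "turn": [0, 0, 0]},
    {"slide": [0, 0, 0], "turn": [0, 0, 0]},
  ],
)

```text
t: 6.3
eef_pos: [0.57, -0.2189, 0.042]
tool_rot: [0.0, 0.999, -0.035, 0.001]
force: [0.2, -0.1, -2.4]
width: 0.0555
grip_force: 20.0
```

Call:
carry_out(
  commands=[
    {"slide": [0, 0, -0.003], "turn": [0, 0, 0]},
    {"slide": [0, 0, -0.001], "turn": [0, 0, 0]},
    {"slide": [0, 0, 0], "turn": [0, 0, 0]},
    {"slide": [0, 0, 0], "turn": [0, 0, 0]},
  ],
)

```text
t: 6.8
eef_pos: [0.5693, -0.2187, 0.0372]
tool_rot: [0.0, 0.999, -0.034, -0.0]
force: [-0.7, 1.0, 3.2]
width: 0.0557
grip_force: 20.0
```

Call:
carry_out(
  commands=[
    {"slide": [0, 0, 0], "turn": [0, 0, 0]},
    {"slide": [0, 0, 0], "turn": [0, 0, 0]},
    {"slide": [0, 0, 0], "turn": [0, 0, 0]},
    {"slide": [0, 0, 0], "turn": [0, 0, 0]},
  ],
  jaw=0.071,
)

```text
t: 7.3
eef_pos: [0.5694, -0.2186, 0.0368]
tool_rot: [-0.0, 0.999, -0.034, 0.0]
force: [-0.0, 0.6, -0.2]
width: 0.0705
grip_force: 0.0
```

Call:
carry_out(
  commands=[
    {"slide": [0, 0, 0.02], "turn": [0, 0, 0]},
    {"slide": [0, 0, 0.05], "turn": [0, 0, 0]},
    {"slide": [0, 0, 0.06], "turn": [0, 0, 0]},
    {"slide": [0, 0, 0.06], "turn": [0, 0, 0]},
    {"slide": [0, 0, 0.03], "turn": [0, 0, 0]},
    {"slide": [0, 0, 0], "turn": [0, 0, 0]},
  ],
)

```text
t: 8.05
eef_pos: [0.571, -0.2188, 0.2615]
tool_rot: [0.001, 0.999, -0.034, 0.004]
force: [-0.1, 0.1, -0.4]
width: 0.0707
grip_force: 0.0
```

```bash
python3 - <<'E'
from m2 import *
for n in("scene","side"):
    im,d,p=cap(n);P=pts(d,p);P[d<=.3]=-9
    T=near(P,(.569,-.217),.05,.07,.092);print(n,len(T),np.median(T[:,2]) if len(T) else 0, cv2.minEnclosingCircle(f32(T)) if len(T) else 0)
E
python3 m4.py
```

```text
scene 154 0.08081547338053474 ((0.5704834461212158, -0.21801239252090454), 0.03116624802350998)
side 175 0.08115012510603548 ((0.566612720489502, -0.21695296466350555), 0.028664907440543175)
[ 0.56837924 -0.21847012  0.25601064] [-1.79909830e-04  9.99406995e-01 -3.44190988e-02 -9.75675074e-04] [ 0.59225867  0.36387024 -0.39036496  1.63838696  0.14760285  1.17053264
 -1.47264103] 0.07093286265067797 [-0.55243685 -0.52654299 -0.25612664]
keeper ((0.6684350967407227, -0.2245379537343979), (0.10352504253387451, 0.009764832444489002), 85.74060821533203) 1472
rim a [-0.08470922  0.09028117] b [-0.06576126  0.0661449 ] 3693
left wall [0.05999934 0.06612703] slope deg 0.1763751484500029
right [-0.06568615 -0.05953144] slope deg 0.1651965156248686
far wall [0.08429609 0.09030879]
```

Call:
carry_out(
  commands=[
    {"slide": [0.0014, 0.0445, 0], "turn": [0, 0, 9]},
    {"slide": [0.0014, 0.0445, 0], "turn": [0, 0, 9]},
    {"slide": [0.0014, 0.0445, 0], "turn": [0, 0, 9]},
    {"slide": [0.0014, 0.0445, 0], "turn": [0, 0, 9]},
    {"slide": [0.0014, 0.0445, 0], "turn": [0, 0, 9]},
    {"slide": [0.0014, 0.0445, 0], "turn": [0, 0, 9]},
    {"slide": [0.0014, 0.0445, 0], "turn": [0, 0, 9]},
    {"slide": [0.0014, 0.0445, 0], "turn": [0, 0, 9]},
    {"slide": [0.0014, 0.0445, 0], "turn": [0, 0, 9]},
    {"slide": [0.0014, 0.0445, 0], "turn": [0, 0, 9]},
  ],
)

```text
t: 9.45
eef_pos: [0.5825, 0.2272, 0.255]
tool_rot: [-0.001, 0.729, 0.684, -0.001]
force: [0.2, 0.1, -0.9]
width: 0.0708
grip_force: 0.0
```

Call:
carry_out(
  commands=[
    {"slide": [0, 0, 0], "turn": [0, 0, 0]},
    {"slide": [0, 0, 0], "turn": [0, 0, 0]},
    {"slide": [0, 0, 0], "turn": [0, 0, 0]},
  ],
  jaw=0.05,
)

```text
t: 9.82
eef_pos: [0.5836, 0.2243, 0.2562]
tool_rot: [0.0, 0.732, 0.681, -0.001]
force: [0.2, 0.1, -0.6]
width: 0.0527
grip_force: 0.0
```

Run:
```python
from m2 import *
from scipy.spatial.transform import Rotation as Ro
im,d,p=cap("wrist");P=pts(d,p);P[d<=.1]=-9
cv2.imwrite("pics/w5.png",im)
s=bot.state();print(s["eef_pos"],s["tool_rot"],s["q"],s["width"])
w,x,y,z=s["tool_rot"];R=Ro.from_quat([x,y,z,w]).as_matrix();print("tool y",R[:,1].round(4),np.degrees(np.arctan2(R[1,1],R[0,1])))
g=near(P,(.583,.235),.06,.045,.06);print("grip",cv2.minAreaRect(f32(g)),np.median(g[:,2]),len(g))
T=near(P,(.59,.24),.15,.009,.02);a=T
print("lid all",cv2.minAreaRect(f32(T)),np.median(T[:,2]))
yw=np.radians(-3.5);u=np.array([np.cos(yw),np.sin(yw)]);v=np.array([-u[1],u[0]])
q=T[:,:2]-[.582,.2337];a,b=q@u,q@v
print(np.percentile(a,[.3,99.7]),np.percentile(b,[.3,99.7]))
k=a>.092;print("tongue b",np.percentile(b[k],[1,99]) if k.sum()>9 else 0)
k=(abs(b)<.06)&(a<-.09);print(k.sum())
# edge slopes
for nm,s_ in(("+y",1),("-y",-1)):
    bins=np.arange(-.08,.08,.01);e=[(s_*b[(a>=t)&(a<t+.01)]).max() if ((a>=t)&(a<t+.01)).sum()>3 else np.nan for t in bins];e=np.array(e);o=~np.isnan(e)
    print(nm,np.degrees(np.polyfit(bins[o],s_*e[o],1)[0]),np.nanmedian(e))
```

```text
[0.58365397 0.2245172  0.25642821] [ 2.72021535e-04  7.31999680e-01  6.81304683e-01 -5.68042600e-04] [ 0.13809576  0.48088992 -0.81689001  1.58254144  0.36546783  1.23878547
 -0.81481297] 0.051593667159153415
tool y [ 9.974e-01 -7.160e-02 -4.000e-04] -4.108631958074097
grip ((0.5822147130966187, 0.23495417833328247), (0.06992138922214508, 0.013258663937449455), 86.05353546142578) 0.049111763457707125 758
lid all ((0.5896735191345215, 0.23466601967811584), (0.1321631371974945, 0.20645733177661896), 86.42758178710938) 0.013179194224607393
[-0.09460833  0.10949921] [-0.06391668  0.06699471]
tongue b [-0.03325348  0.03584947]
416
+y -0.45817172989373 0.06681561410017336
-y -0.6105058136409786 0.06399919733125083
```

View pics/w5.png

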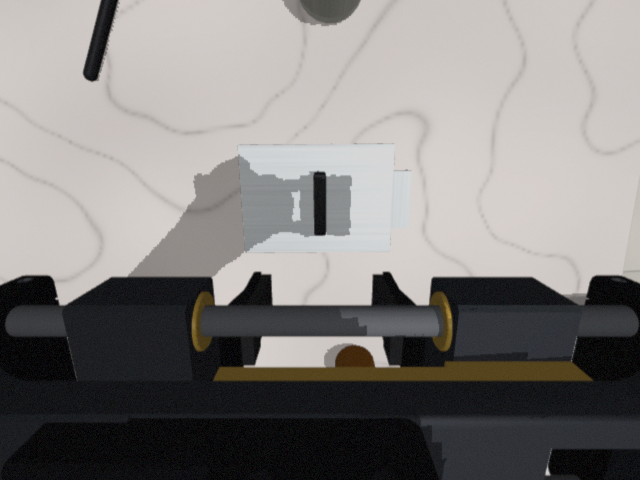

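The lid is square below the gripper, with its grip at (320,203) and its tongue to the right at (400,200). Descending onto the grip.

Call:
carry_out(
  commands=[
    {"slide": [-0.0012, 0.0105, -0.04], "turn": [0, 0, 0]},
    {"slide": [0, 0, -0.06], "turn": [0, 0, 0]},
    {"slide": [0, 0, -0.06], "turn": [0, 0, 0]},
    {"slide": [0, 0, -0.04], "turn": [0, 0, 0]},
    {"slide": [0, 0, -0.02], "turn": [0, 0, 0]},
    {"slide": [0, 0, -0.01], "turn": [0, 0, 0]},
    {"slide": [0, 0, 0], "turn": [0, 0, 0]},
    {"slide": [0, 0, 0], "turn": [0, 0, 0]},
  ],
)

```text
t: 10.88
eef_pos: [0.5831, 0.2374, 0.0285]
tool_rot: [0.0, 0.731, 0.682, 0.001]
force: [0.7, 0.2, 0.5]
width: 0.05
grip_force: 0.0
```

Call:
carry_out(
  commands=[
    {"slide": [-0.0005, -0.002, -0.004], "turn": [0, 0, 0]},
    {"slide": [0, 0, -0.003], "turn": [0, 0, 0]},
    {"slide": [0, 0, 0], "turn": [0, 0, 0]},
    {"slide": [0, 0, 0], "turn": [0, 0, 0]},
  ],
)

```text
t: 11.38
eef_pos: [0.5816, 0.235, 0.02]
tool_rot: [-0.0, 0.731, 0.682, 0.0]
force: [-0.4, -0.5, -0.6]
width: 0.0499
grip_force: 0.0
```

Call:
carry_out(
  commands=[
    {"slide": [0, 0, 0], "turn": [0, 0, 0]},
    {"slide": [0, 0, 0], "turn": [0, 0, 0]},
    {"slide": [0, 0, 0], "turn": [0, 0, 0]},
    {"slide": [0, 0, 0], "turn": [0, 0, 0]},
    {"slide": [0, 0, 0], "turn": [0, 0, 0]},
    {"slide": [0, 0, 0], "turn": [0, 0, 0]},
  ],
  jaw=0.0,
  grip_force=45,
)

```text
t: 12.12
eef_pos: [0.5817, 0.2349, 0.0199]
tool_rot: [0.0, 0.731, 0.682, 0.0]
force: [-0.5, 0.0, -0.7]
width: 0.0136
grip_force: 45.0
```

Call:
carry_out(
  commands=[
    {"slide": [0, 0, 0.03], "turn": [0, 0, 0]},
    {"slide": [0, 0, 0.055], "turn": [0, 0, 0]},
    {"slide": [0, 0, 0.055], "turn": [0, 0, 0]},
    {"slide": [0, 0, 0.055], "turn": [0, 0, 0]},
    {"slide": [0, 0, 0.045], "turn": [0, 0, 0]},
    {"slide": [0, 0, 0], "turn": [0, 0, 0]},
  ],
)

```text
t: 12.88
eef_pos: [0.5827, 0.2362, 0.2632]
tool_rot: [0.001, 0.731, 0.682, 0.003]
force: [-0.1, 0.1, -4.7]
width: 0.0137
grip_force: 45.0
```

Call:
carry_out(
  commands=[
    {"slide": [-0.004, -0.045, 0], "turn": [0, 0, 0]},
    {"slide": [-0.004, -0.045, 0], "turn": [0, 0, 0]},
    {"slide": [-0.004, -0.045, 0], "turn": [0, 0, 0]},
    {"slide": [-0.004, -0.045, 0], "turn": [0, 0, 0]},
    {"slide": [-0.004, -0.045, 0], "turn": [0, 0, 0]},
    {"slide": [-0.004, -0.045, 0], "turn": [0, 0, 0]},
    {"slide": [-0.004, -0.045, 0], "turn": [0, 0, 0]},
    {"slide": [-0.004, -0.045, 0], "turn": [0.37, 4.98, 0]},
    {"slide": [-0.004, -0.045, 0], "turn": [0.37, 4.98, 0]},
    {"slide": [-0.004, -0.045, 0], "turn": [0.37, 4.98, 0]},
  ],
)

```text
t: 14.12
eef_pos: [0.5402, -0.2168, 0.2574]
tool_rot: [-0.098, 0.725, 0.676, -0.09]
force: [0.0, 0.6, -3.3]
width: 0.0139
grip_force: 45.0
```

Call:
carry_out(
  commands=[
    {"slide": [0, 0, 0], "turn": [0, 0, 0]},
    {"slide": [0, 0, 0], "turn": [0, 0, 0]},
    {"slide": [0, 0, 0], "turn": [0, 0, 0]},
    {"slide": [0, 0, 0], "turn": [0, 0, 0]},
  ],
)

```text
t: 14.62
eef_pos: [0.5415, -0.2141, 0.26]
tool_rot: [-0.096, 0.724, 0.677, -0.088]
force: [0.4, 1.0, -4.0]
width: 0.0138
grip_force: 45.0
```

```bash
cat > m6.py <<'E'
from m2 import *
import sys
from scipy.spatial.transform import Rotation as Ro
O=np.array([.5690,-.2169,0]);Cr=Ro.from_euler("z",-4.25,degrees=True).as_matrix()
s=bot.state();w,x,y,z=s["tool_rot"];R=Ro.from_quat([x,y,z,w]).as_matrix()
print("TCP ch mm",(Cr.T@(s["eef_pos"]-O)*1e3).round(1),"tool y,z in ch",(Cr.T@R[:,1]).round(4),(Cr.T@R[:,2]).round(4),"F",s["force"].round(1),"w",s["width"])
# lid top surface points seen by cameras: in the tool-predicted lid frame
L=np.stack([R[:,1],np.cross(-R[:,2],R[:,1]),-R[:,2]],1)
o=s["eef_pos"]-L@[0,0,.020]
for n in("scene","side","wrist"):
    im,d,p=cap(n);P=pts(d,p);P[d<=.05]=-9
    if len(sys.argv)>1: cv2.imwrite(f"pics/{sys.argv[1]}_{n}.png",im)
    A=P[P[...,2]>-1].reshape(-1,3);q=(A-o)@L
    k=(abs(q[:,0])<.13)&(abs(q[:,1])<.075)&(abs(q[:,2]-.014)<.008)&(abs(q[:,0])>.02);q=q[k]
    if len(q)<50: print(n,len(q));continue
    c=np.polyfit(q[:,0],q[:,2],1);print(n,len(q),"z=14?",(c[1]*1e3).round(1),"pitch err",np.degrees(c[0]).round(2),"x",(np.percentile(q[:,0],[.5,99.5])*1e3).round(1),"y",(np.percentile(q[:,1],[.5,99.5])*1e3).round(1))
E
python3 m6.py l1
```

```text
TCP ch mm [-27.6   0.8 260. ] tool y,z in ch [ 0.966   0.007  -0.2583] [-2.583e-01 -6.000e-04 -9.661e-01] F [ 0.4  1.  -4. ] w 0.013823945711449076
scene 1373 z=14? 14.2 pitch err 0.07 x [-95.3 111.6] y [-63.4  69.4]
side 1277 z=14? 14.5 pitch err 0.05 x [-95.7 110. ] y [-64.8  69.6]
wrist 36829 z=14? 13.7 pitch err 0.03 x [-94.  109.8] y [-11.4  65.2]
```

Call:
carry_out(
  commands=[
    {"slide": [0, -0.0008, -0.03], "turn": [0, 0, -0.4]},
    {"slide": [0, 0, -0.04], "turn": [0, 0, 0]},
    {"slide": [0, 0, -0.03], "turn": [0, 0, 0]},
    {"slide": [0, 0, -0.014], "turn": [0, 0, 0]},
    {"slide": [0, 0, 0], "turn": [0, 0, 0]},
    {"slide": [0, 0, 0], "turn": [0, 0, 0]},
    {"slide": [0, 0, 0], "turn": [0, 0, 0]},
    {"slide": [0, 0, 0], "turn": [0, 0, 0]},
  ],
)

```text
t: 15.78
eef_pos: [0.542, -0.216, 0.1467]
tool_rot: [-0.095, 0.727, 0.674, -0.088]
force: [0.9, -0.1, -3.5]
width: 0.0136
grip_force: 45.0
```

```bash
python3 m6.py l2
```

```text
TCP ch mm [-27.   -1.1 146.7] tool y,z in ch [ 0.9664 -0.0017 -0.2571] [-0.2571  0.0014 -0.9664] F [ 0.9 -0.1 -3.5] w 0.013604382367971743
scene 1338 z=14? 14.2 pitch err 0.02 x [-94.7 127.7] y [-64.6  70. ]
side 1280 z=14? 14.2 pitch err 0.04 x [-95.5 129.5] y [-66.   69.2]
wrist 38198 z=14? 13.2 pitch err 0.2 x [-94.2 128.3] y [-40.8  65.7]
```

Call:
carry_out(
  commands=[
    {"slide": [0.0055, 0.0003, -0.0016], "turn": [0, 0, 0]},
    {"slide": [0.0055, 0, -0.0016], "turn": [0, 0, 0]},
    {"slide": [0.0055, -0.0004, -0.0016], "turn": [0, 0, 0]},
    {"slide": [0.0055, -0.0004, -0.0016], "turn": [0, 0, 0]},
    {"slide": [0.0055, -0.0004, -0.0016], "turn": [0, 0, 0]},
    {"slide": [0.0055, -0.0004, -0.0016], "turn": [0, 0, 0]},
    {"slide": [0, 0, 0], "turn": [0, 0, 0]},
    {"slide": [0, 0, 0], "turn": [0, 0, 0]},
    {"slide": [0, 0, 0], "turn": [0, 0, 0]},
  ],
)

```text
t: 17.05
eef_pos: [0.5745, -0.2173, 0.1364]
tool_rot: [-0.096, 0.727, 0.674, -0.088]
force: [1.5, -0.2, -4.6]
width: 0.0137
grip_force: 45.0
```

```bash
python3 m6.py l3; python3 -c "
import cv2,numpy as np
a=cv2.imread('pics/l3_scene.png')[160:280,190:330];b=cv2.imread('pics/l3_side.png')[120:240,250:390]
w=cv2.imread('pics/l3_wrist.png')
cv2.imwrite('pics/l3.png',np.hstack([cv2.resize(x,(400,343),interpolation=2) for x in(a,b)]))"
```

```text
TCP ch mm [  5.5   0.  136.4] tool y,z in ch [ 0.966  -0.0015 -0.2585] [-0.2585  0.0017 -0.966 ] F [ 1.5 -0.2 -4.6] w 0.013729949490871985
scene 1335 z=14? 14.1 pitch err 0.1 x [-94.9 111.3] y [-63.   70.3]
side 1181 z=14? 14.5 pitch err 0.1 x [-95.6 100. ] y [-64.5  69.9]
wrist 35164 z=14? 13.5 pitch err 0.06 x [-94.1 109.8] y [-6.3 65.6]
```

View pics/l3.png

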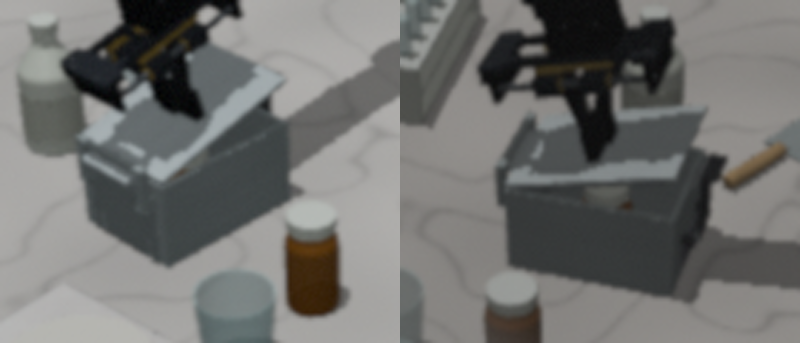

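The crop shows the tongue under the bar with the near end of the lid still up, at scene-crop (280,80). I'll rotate the lid down to the catch.

Call:
carry_out(
  commands=[
    {"slide": [-0.0011, 0.0001, -0.0035], "turn": [-0.167, -2.244, 0]},
    {"slide": [-0.0011, 0.0001, -0.0035], "turn": [-0.167, -2.244, 0]},
    {"slide": [-0.0011, 0.0001, -0.0035], "turn": [-0.167, -2.244, 0]},
    {"slide": [-0.0011, 0.0001, -0.0035], "turn": [-0.167, -2.244, 0]},
    {"slide": [0, 0, 0], "turn": [0, 0, 0]},
    {"slide": [0, 0, 0], "turn": [0, 0, 0]},
    {"slide": [0, 0, 0], "turn": [0, 0, 0]},
  ],
)

```text
t: 18.08
eef_pos: [0.5707, -0.2168, 0.1225]
tool_rot: [-0.039, 0.732, 0.679, -0.035]
force: [-0.4, -0.1, -3.0]
width: 0.0135
grip_force: 45.0
```

```bash
python3 m6.py l4
```

```text
TCP ch mm [  1.7   0.3 122.5] tool y,z in ch [ 0.9946 -0.0013 -0.1039] [-0.1039  0.0019 -0.9946] F [-0.4 -0.1 -3. ] w 0.013531873304192494
scene 1283 z=14? 14.1 pitch err 0.19 x [-122.1  110.9] y [-64.3  70. ]
side 1406 z=14? 14.0 pitch err 0.14 x [-122.3  102.8] y [-65.3  69.3]
wrist 38493 z=14? 13.2 pitch err 0.21 x [-122.3  103.4] y [-10.7  65.7]
```

Call:
carry_out(
  commands=[
    {"slide": [-0.0004, 0, -0.0018], "turn": [-0.074, -1.0, 0]},
    {"slide": [-0.0004, 0, -0.0018], "turn": [-0.074, -1.0, 0]},
    {"slide": [-0.0003, 0, -0.0018], "turn": [-0.074, -1.0, 0]},
    {"slide": [0, 0, 0], "turn": [0, 0, 0]},
    {"slide": [0, 0, 0], "turn": [0, 0, 0]},
    {"slide": [0, 0, 0], "turn": [0, 0, 0]},
  ],
)

```text
t: 18.98
eef_pos: [0.5707, -0.2169, 0.1185]
tool_rot: [-0.018, 0.733, 0.68, -0.016]
force: [3.7, -0.4, 6.8]
width: 0.0137
grip_force: 45.2
```

Call:
carry_out(
  commands=[
    {"slide": [-0.0002, 0, -0.0015], "turn": [-0.074, -1.0, 0]},
    {"slide": [-0.0002, 0, -0.0015], "turn": [-0.074, -1.0, 0]},
    {"slide": [-0.0002, 0, -0.0015], "turn": [-0.074, -1.0, 0]},
    {"slide": [0, 0, 0], "turn": [0, 0, 0]},
    {"slide": [0, 0, 0], "turn": [0, 0, 0]},
    {"slide": [0, 0, 0], "turn": [0, 0, 0]},
  ],
)

```text
t: 19.73
eef_pos: [0.5677, -0.2169, 0.1119]
tool_rot: [-0.001, 0.733, 0.68, 0.0]
force: [-1.1, 0.4, 0.2]
width: 0.0136
grip_force: 45.0
```

```bash
python3 m6.py l5
```

```text
TCP ch mm [-1.300e+00 -1.000e-01  1.119e+02] tool y,z in ch [ 1.     -0.0015 -0.0013] [-0.0013  0.0019 -1.    ] F [-1.1  0.4  0.2] w 0.013643837864770556
scene 1140 z=14? 14.0 pitch err 0.11 x [-102.1  111.5] y [-63.4  70.6]
side 1412 z=14? 13.9 pitch err 0.0 x [-105.6  102.1] y [-63.9  70.9]
wrist 36566 z=14? 13.4 pitch err 0.06 x [-102.9   99.3] y [-11.   65.9]
```

Call:
carry_out(
  commands=[
    {"slide": [0, 0, -0.002], "turn": [0, 0, 0]},
    {"slide": [0, 0, -0.002], "turn": [0, 0, 0]},
    {"slide": [0, 0, 0], "turn": [0, 0, 0]},
    {"slide": [0, 0, 0], "turn": [0, 0, 0]},
  ],
)

```text
t: 20.38
eef_pos: [0.5677, -0.2169, 0.1118]
tool_rot: [-0.0, 0.734, 0.68, -0.001]
force: [-10.4, 0.2, 20.9]
width: 0.0137
grip_force: 45.0
```

Call:
carry_out(
  commands=[
    {"slide": [0, 0, 0.004], "turn": [0, 0, 0]},
    {"slide": [0, 0, 0], "turn": [0, 0, 0]},
    {"slide": [0, 0, 0], "turn": [0, 0, 0]},
    {"slide": [0, 0, 0], "turn": [0, 0, 0]},
    {"slide": [0, 0, 0], "turn": [0, 0, 0]},
  ],
  jaw=0.05,
)

```text
t: 21.0
eef_pos: [0.5684, -0.2167, 0.1121]
tool_rot: [-0.001, 0.733, 0.68, 0.001]
force: [0.7, 0.6, 0.0]
width: 0.0485
grip_force: 0.0
```

Call:
carry_out(
  commands=[
    {"slide": [0, 0, 0.02], "turn": [0, 0, 0]},
    {"slide": [0, 0, 0.05], "turn": [0, 0, 0]},
    {"slide": [0, 0, 0.05], "turn": [0, 0, 0]},
    {"slide": [0, 0, 0.05], "turn": [0, 0, 0]},
    {"slide": [0, 0, 0], "turn": [0, 0, 0]},
    {"slide": [0, 0, 0], "turn": [0, 0, 0]},
  ],
)

```text
t: 21.75
eef_pos: [0.5683, -0.2168, 0.283]
tool_rot: [-0.0, 0.733, 0.68, 0.001]
force: [1.1, -0.5, -0.2]
width: 0.0499
grip_force: 0.0
```

```bash
cat > m7.py <<'E'
from m2 import *
from scipy.spatial.transform import Rotation as Ro
O=np.array([.5690,-.2169,0]);Cr=Ro.from_euler("z",-4.25,degrees=True).as_matrix()
V=[]
for n in("scene","side","wrist"):
    im,d,p=cap(n);P=pts(d,p);P[d<=.05]=-9
    q=(P[P[...,2]>-1].reshape(-1,3)-O)@Cr
    k=(abs(q[:,0])<.12)&(abs(q[:,1])<.07)&(q[:,2]>.098)&(q[:,2]<.112)&(abs(q[:,0])>.02)
    t=q[k&(abs(q[:,0])<.08)];c=np.polyfit(t[:,0],t[:,2],1);print(n,"top z",c[1]*1e3,"pitch",np.degrees(c[0]),"x",np.percentile(q[k][:,0],[.5,99.5])*1e3)
    for x0,x1 in((-.09,-.075),(.07,.085)):
        s=t2=q[k&(q[:,0]>x0)&(q[:,0]<x1)];print("  z at",x0,np.median(s[:,2])*1e3 if len(s) else None)
    C=q[(abs(q[:,1])<.022)&(q[:,0]<-.075)&(q[:,0]>-.14)&(q[:,2]>.114)&(q[:,2]<.135)]
    if len(C):print("  catch x",(np.percentile(C[:,0],[2,50,98])*1e3).round(1),"ztop",np.percentile(C[:,2],98))
    u,v=proj(p,O+Cr@[0,0,.1]);u,v=int(u),int(v);h=(60,80) if n!="wrist" else (180,240)
    im=im[max(0,v-h[0]):v+h[0],max(0,u-h[1]):u+h[1]];V.append(cv2.resize(im,(400,300),interpolation=2))
cv2.imwrite("pics/fin.png",np.vstack([np.hstack(V[:2]),np.hstack([V[2],V[2]*0])]))
E
python3 m7.py
python3 - <<'E'
import numpy as np
from m2 import *
from scipy.spatial.transform import Rotation as Ro
O=np.array([.5690,-.2169,0]);Cr=Ro.from_euler("z",-4.25,degrees=True).as_matrix()
for n in("scene","side"):
    z=np.load("%s0.npz"%n);d=z["d"];P=pts(d,{"mtx":z["mtx"],"view":z["view"]});P[d<=.3]=-9
    q=(P[P[...,2]>-1].reshape(-1,3)-O)@Cr
    C=q[(abs(q[:,1])<.022)&(q[:,0]<-.075)&(q[:,0]>-.14)&(q[:,2]>.114)&(q[:,2]<.135)];print("before",n,(np.percentile(C[:,0],[2,50,98])*1e3).round(1))
E
```

```text
scene top z 105.88610547693831 pitch 0.007605313809346154 x [-106.451164    110.17440496]
  z at -0.09 106.07284138924844
  z at 0.07 106.23956873639368
  catch x [-123.2 -104.   -90.7] ztop 0.13212559540280153
side top z 105.94513704275533 pitch -0.01664770869812293 x [-106.33705934  100.23504729]
  z at -0.09 105.69663336238494
  z at 0.07 105.87947243147289
  catch x [-122.4 -109.3  -96. ] ztop 0.13234900568004512
wrist top z 105.19605921450844 pitch 0.028207025433828588 x [-95.61983338 108.09239656]
  z at -0.09 105.15298404933776
  z at 0.07 105.24162729195116
  catch x [-122.2 -107.5  -95. ] ztop 0.12845101365294148
before scene [-121.3 -104.7  -89.1]
before side [-122.2 -109.9  -95.2]
```

View pics/fin.png

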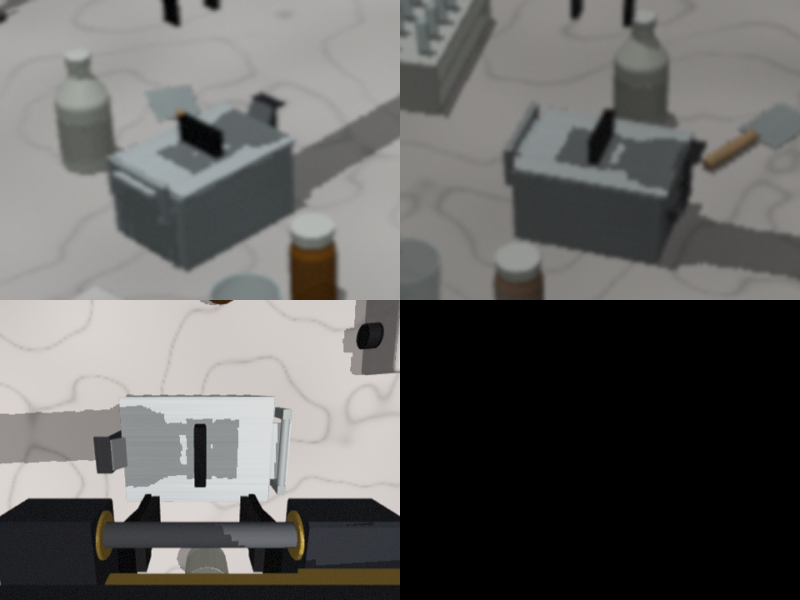

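The final views show the lid flush (top at 106 mm, pitch about 0°), the tongue under the bar at wrist (283,450), and the catch back within about 1 mm of rest with its nose over the lid's edge at wrist (122,453).

```bash
python3 -c "
from rig import order;print(order.job_done())"
```

```text
the job is handed in; nothing more can be done
None
```

The short jar is standing in the chamber and the lid is hooked under the bar, lying flush with the catch snapped over it; the job was handed in at about 22 s of the 61 s limit, with the tall jar and the rest of the bench left untouched.

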